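# Tilt a spindle sander's sprung table to its index clip

## Task

Set the spindle sander up for a bevel. First lift the wide sanding sleeve straight up off the spindle, since it would jam in the table's throat, and stand it on the free post of the sleeve rack. Then raise the hinged table by its front bar, against the return spring, until the table's pointer is level with the brass index clip on the quadrant, and finish while still holding it there, so that I can tighten the hinge lock; leave the clip, the other sleeve and the other things on the bench as they are.

Things in the scene. Friction and masses are not known exactly. Their poses are not given: they have to be found in the camera images.
- sander: Bench-top spindle sander, screwed down: grey box body 222 x 236 mm with an steel table, top face 115 mm above the bench. Origin on the bench on the upright spindle's axis; x points from the front bar to the hinge at the back (within 0.25 rad of the robot's x), y left, z up. Steel spindle 18 mm in diameter; its flange, 97 mm above the bench, carries the wide sleeve.
- spindle_tip (a point): Tip of the upright steel spindle, 179 mm above the bench, 12 mm above the top of the wide sleeve that sits on it.
- wide_sleeve: Wide spiral-wound sanding sleeve, brown on a black rubber core, on the spindle at first: 56 mm outside diameter, 70 mm high, bore 26 mm, 0.10 to 0.20 kg. Origin: centre of its lower end; z along its axis, up. On the spindle its lower end is 97 mm above the bench, inside the table's round 68 mm throat; its upper 52 mm stand above the table.
- table: Hinged steel table, 179 x 210 x 8 mm, 0.55 kg, level when shut. Origin: on the hinge axis at its back edge, 90 mm behind the spindle axis, 111 mm above the bench. x points to the back, y (hinge axis) left; the front rises as it turns about +y, up to 0.62 rad. A spring shuts it: lifting at the front bar takes about 6 N at first, 10 N at 0.55 rad; it falls shut when let go.
- table_handle (a point): Middle of the black round bar in front of the table by which it is raised: 12 mm in diameter, 104 mm long, parallel to the hinge axis and 230 mm from it (140 mm in front of the spindle axis), 111 mm above the bench when shut. Between bar and table edge is a clear gap of 37 mm; nothing is just below the bar.
- pointer (a point): Tip of the steel wire pointer on the left edge of the table, which moves with it along the inner edge of the quadrant: in the table's frame at x -130, y 115, z 0 mm.
- clip_mark (a point): The mark to reach: the point just inside the tooth of the brass index clip (block 28 x 13 x 8 mm with thumb screw) pinched on the upright graduated steel quadrant beside the table's left edge. 130 mm from the hinge axis, 115 mm left of the spindle, 0.35 to 0.52 rad above the hinge's level; the pointer's tip coincides with it at the wanted angle.
- sleeve_rack: Sleeve rack, screwed down left or right of the sander: wooden board 180 x 76 x 20 mm with two upright wooden posts 16 mm in diameter, 45 mm tall, tapered at the top, 100 mm apart along its x axis. Origin: centre of its underside; the free post is at x -50 mm (the end nearer the robot), the post with the slim sleeve at x +50 mm.
- free_post (a point): Foot of the rack's free post, on the board's top face, 20 mm above the bench; the post's tip is 45 mm higher.
- slim_sleeve: Slim sanding sleeve, 38 mm outside diameter, 70 mm high, on the rack's far post; it stays there. Origin: centre of its lower end.
- tape_measure: Yellow tape measure, 59 x 65 x 31 mm, lying on the bench on the other side of the sander from the rack; not to be moved. Origin: centre of its underside.
- cork_block: Cork sanding block, 40 x 64 x 27 mm, lying at the back right; not to be moved. Origin: centre of its underside.
Mind the look-alikes: they are no part of the job. What is shaped like the wide_sleeve but turquoise is not meant. Several things have the shape of the sleeve_rack; the one meant has the colours described above.

How it is judged:
On the way:
1. the wide sleeve stands on the rack's free post, let go (horizontal distance between wide_sleeve and free_post below 0.01 m and height (world z) of wide_sleeve below 0.026 m and angle between wide_sleeve's own z axis and vertical below 0.12 rad and contact force between the fingers and wide_sleeve below 0.1 N), for 0.2 s.
At the end, for the whole second after the job is handed in: The fingers carry the still table (over 2 N) with its pointer within 6 mm of the clip's mark along the quadrant (2.6 degrees); the clip has not moved (4 mm); the wide sleeve stands upright, fully down on the free post (within 10 mm of its axis, 6 mm of the board), at rest, let go (all of step 1 and z of pointer in the frame of clip_mark between -0.006 and 0.006 m and angular speed of table below 0.1 rad/s and contact force between the fingers and table above 2 N and distance of clip_mark from where it was at the start of the episode below 0.004 m and linear speed of wide_sleeve below 0.02 m/s); the arm keeps its last pose, push and grip.
It fails at once if the table is raised (more than 0.15 rad) while the wide sleeve is still on the spindle (angle between table's own z axis and vertical above 0.15 rad and horizontal distance between wide_sleeve and spindle_tip below 0.03 m and height (world z) of wide_sleeve below 0.17 m).
It fails at once if the index clip is pushed along the quadrant (distance of clip_mark from where it was at the start of the episode above 0.006 m).
It fails at once if the slim sleeve is moved (distance of slim_sleeve from where it was at the start of the episode above 0.012 m).
It fails at once if the tape measure or the cork block is moved (distance of any of tape_measure, cork_block from where it was at the start of the episode above 0.02 m).
It also fails if it takes over 58 s, if anything falls off the work surface, if the arm or the gripper's body presses on something with over 40 N, if the wrist force passes 120 N, or if a joint passes its speed limit or range.

## Robot

A 7-joint arm with a two-finger parallel gripper is mounted at the origin on a cart in front of the work surface, level with it; the furniture and walls round the work are solid. World frame = base frame: x ahead of the robot, y to its left, z up, the work surface at z = 0. Lengths are in m, angles in rad, forces in N, time in s.
With the tool pointing down it reaches from about 0.4 to 0.85 m from the base axis. Payload 6.9 kg.
Tool frame: the origin (TCP) lies on the centre line of the jaws, within the pads' length; the fingertips stand 22 mm ahead of it and the grasp point (between the pads) lies 3 mm ahead of it; z points along the fingers, y is the line along which they close (so a half turn about z gives the same grasp; the last joint's range is limited). The gripper opens to 85 mm and grips with 20 to 120 N. Pads are 22 mm wide; open, the fingers measure 114 mm over their backs; the gripper's body (76 mm by 85 mm) begins 54 mm behind the grasp point. The pads swing forward as they close: fully open they stand 13 mm farther back than shut.
Start: joints at [-1.173, 0.507, -0.238, 1.5, 0.126, 1.149, -0.155], TCP at [0.18, 0.599, 0.253] pointing down, gripper open.
Joint ranges: [-3.08, 3.08], [-0.24, 2.05], [-1.43, 1.35], [0, 2.5], [-1.52, 4.66], [0.17, 1.96], [-2.89, 2.89]. Speed limits (rad/s): [2.39, 2.39, 3.14, 3.14, 3.14, 3.14, 3.14].

## Interface

Orientations are given as [roll, pitch, yaw] about the fixed x, y, z axes, in that order (R = Rz(yaw) Ry(pitch) Rx(roll)).
In Python, from bench import * gives the robot as it stands.
- The arm moves only by the tool move_arm, never from a script. Its argument "deltas" is a list of rows, each an object of numbers: "fingers": the opening in per cent of the stroke, from 0 (shut) to 100 (fully open); "x", "y", "z": the shift along the tool's x, y, z in mm; "rx", "ry", "rz": the turn, a rotation vector about the tool's x, y, z in degrees. A call has 1 to 10 rows; each row shifts and turns the commanded pose from where the row before left it, along the tool's axes as they then stand; what a row does not reach is not made up. A row lasts 1/10 s, in which the tool goes at most 50 mm and 8.59 degrees, less where a joint would pass 70% of its speed; a pose out of reach is approached as far as the arm can. A call is refused whole if a number of a shift passes 50 or a number of a turn 8.59, either way. A call with a gripper value outside its range is refused whole. The fingers move at their own pace and stop on an object; "squeeze" is the grip in N (left out, the last holds). Time passes only in rows, so rows that do not move let the fingers close. It gives the time, the measured TCP pose, the force, the opening and the grip force at its end, in the units of the state.
- state(): the state, without advancing time (a new reading comes with each control period).
- read_camera(name): name is "side" or "top" or "wrist"; returns the picture (384x512x3 uint8, red, green, blue); there is no depth.
- camera_model(name): a dict with "intrinsics" (3x3 intrinsics, pixels), "T" (4x4, takes a point from camera to world coordinates). Camera axes: x right, y up, looking along -z (the intrinsics and any distortion apply to the point x, -y, -z); pixel columns grow to the right and rows downward; lengths in m; the calibration is good to about 2 mm. A picture is of the moment at which its call begins: read the wrist's pose just before it. camera_model takes no time and is no camera call; for the wrist camera it gives the pose at the moment of the call.
- job_done(): hands the job in; it is judged then, once.
The state is a dict: "clock": time; "joint_pos": joint angles; "joint_velocities": joint speeds; "joint_torque": joint torques, N m; "tool_pos": TCP position; "ee_rot": TCP orientation; "wrist_force": force on the tool from outside, world axes, zero at the start; "moment": the same for the moment, N m; "width": finger opening in m; "finger_force": force on a finger pad.
Only numpy, scipy, OpenCV 4.12 (cv2) and the standard library are available. Lean on these libraries where they do the work, as an engineer would, in place of code of your own. Each camera call takes 0.05 s, during which the arm holds its last target. There are 200 camera calls.

## Working session

There is one attempt and no reset: what is moved stays moved. The work goes in short steps, Python scripts to look and compute and a tool call to move; the robot and the scene stay as the last step left them, time stands still between calls to the robot, and variables do not carry over. Pictures are saved under pics/ and viewed, at most 10 in all, crops included, and the job is handed in when it is done.

Besides the shell and the picture viewer there is one more tool, called after ">>>" by a JSON object that holds its "method" and its "body", one argument or row to a line. move_arm: Moves the arm, as the interface text tells. Its arguments: {"type":"object","properties":{"deltas":{"type":"array"},"squeeze":{"type":"number"}},"required":["deltas"]}

```bash
mkdir -p pics; ls
python3 - <<'E'
from bench import *
import cv2,numpy as np
s=state();print({k:np.round(s[k],3).tolist() for k in ("clock","tool_pos","ee_rot","width","wrist_force")})
ims=[]
for n in("top","side"):
    im=read_camera(n);cv2.imwrite(f"pics/{n}0.png",im[...,::-1])
    m=camera_model(n);print(n,np.round(m["intrinsics"],1).tolist(),np.round(m["T"],3).tolist(),[k for k in m])
E
```

```text
pics
{'clock': 0.0, 'tool_pos': [0.18, 0.598, 0.252], 'ee_rot': [-3.14, 0.0, 2.85], 'width': 0.085, 'wrist_force': [0.572, 0.005, -0.342]}
top [[383.0, 0.0, 252.7], [0.0, 383.0, 198.9], [0.0, 0.0, 1.0]] [[0.007, 0.993, -0.12, 0.437], [-1.0, 0.008, 0.004, 0.015], [0.005, 0.12, 0.993, 1.419], [0.0, 0.0, 0.0, 1.0]] ['intrinsics', 'T']
side [[360.7, 0.0, 249.2], [0.0, 360.7, 190.6], [0.0, 0.0, 1.0]] [[1.0, -0.005, -0.014, 0.565], [-0.009, 0.547, -0.837, -0.995], [0.012, 0.837, 0.547, 0.792], [0.0, 0.0, 0.0, 1.0]] ['intrinsics', 'T']
```

View pics/top0.png

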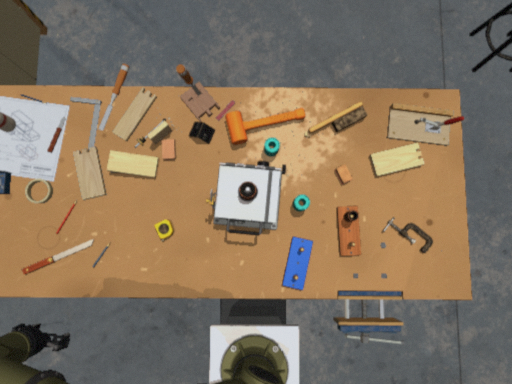

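View pics/side0.png

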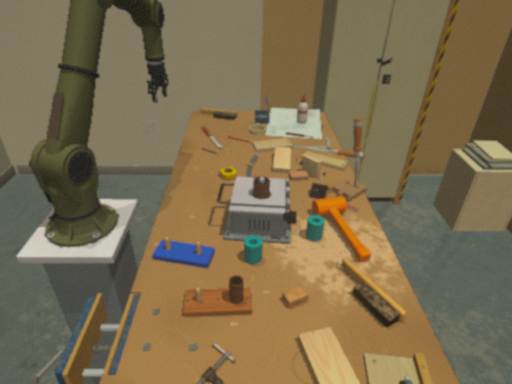

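Top view: the sander is at (247,195) with the wide sleeve at (247,190), and the tape is at (164,229). Rack candidates are the blue board at (298,263) and the wooden one at (349,230), which carries a dark sleeve on its far post. The wooden one fits the description. The turquoise sleeves at (272,146) and (301,203) are decoys. I'll confirm with an enlarged crop.

Run:
```python
import cv2,numpy as np
t=cv2.imread("pics/top0.png");s=cv2.imread("pics/side0.png")
f=lambda im,x,y,w,h,k:cv2.resize(im[y:y+h,x:x+w],(w*k,h*k),interpolation=cv2.INTER_CUBIC)
a=f(t,200,155,100,95,4);b=f(t,320,190,60,95,4);c=f(s,205,165,100,85,4);d=f(s,175,265,90,60,4)
o=np.zeros((600,800,3),np.uint8)
o[:300,:400]=cv2.resize(a,(400,380))[:300];o[:300,400:640]=b[:300];o[300:600,:400]=c[:300];o[300:540,400:760]=d
cv2.imwrite("pics/crop1.png",o)
```

```text
(no output)
```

View pics/crop1.png

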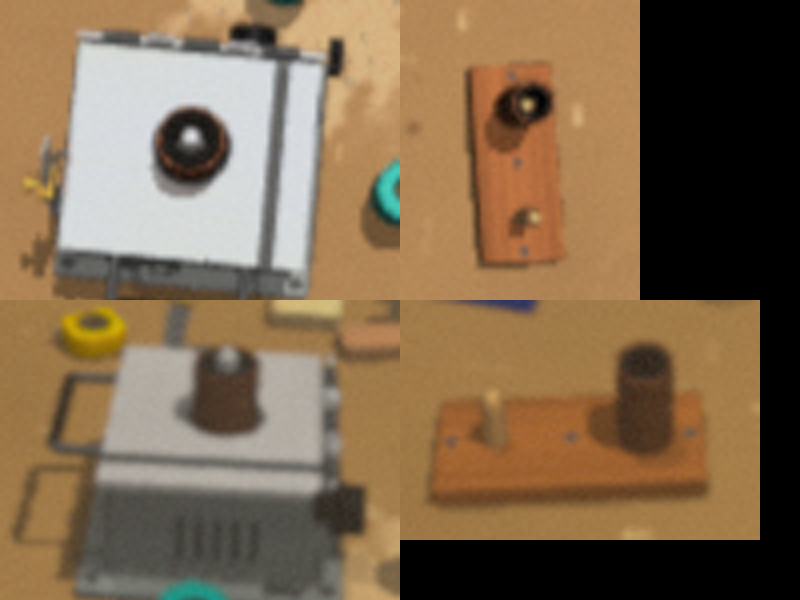

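The crop confirms it: wooden board with a pale free post near (353,244) in the top view, and the dark slim sleeve on the far post. The wide sleeve is on the spindle, brown and not turquoise. Next I'll measure.

```bash
cat > h.py <<'E'
from bench import *
import cv2,numpy as np
from scipy.spatial.transform import Rotation as R
def ray(m,u,v):
    d=np.linalg.inv(m["intrinsics"])@[u,v,1.];T=m["T"]
    d=T[:3,:3]@(d*[1,-1,-1]);return T[:3,3],d/np.linalg.norm(d)
def plane(m,u,v,z):
    o,d=ray(m,u,v);return o+d*(z-o[2])/d[2]
def tri(*obs):
    A=np.zeros((3,3));b=np.zeros(3);P=[]
    for m,u,v in obs:
        o,d=ray(m,u,v);M=np.eye(3)-np.outer(d,d);A+=M;b+=M@o;P.append((o,M))
    p=np.linalg.solve(A,b);return p,[np.linalg.norm(M@(p-o)) for o,M in P]
def proj(m,p):
    T=m["T"];c=T[:3,:3].T@(np.asarray(p)-T[:3,3])*[1,-1,-1];q=m["intrinsics"]@c;return q[:2]/q[2]
def tool():
    s=state();return np.array(s["tool_pos"]),R.from_euler("xyz",s["ee_rot"]).as_matrix()
E
python3 - <<'E'
from h import *
t,s=camera_model("top"),camera_model("side")
print("tip",tri((t,247.8,189.5),(s,262,179.5)))
print("post tip",tri((t,353.3,244.2),(s,197.5,288)),plane(t,353.3,244.2,.065))
im=cv2.imread("pics/top0.png")
hsv=cv2.cvtColor(im,cv2.COLOR_BGR2HSV)
def comp(m,u,v,r=30):
    k=np.zeros_like(m);k[v-r:v+r,u-r:u+r]=m[v-r:v+r,u-r:u+r]
    c=max(cv2.findContours(k,0,2)[0],key=cv2.contourArea);return c
c=comp(((hsv[...,1]<40)&(hsv[...,2]>170)).astype(np.uint8),245,192,45)
b=cv2.boxPoints(cv2.minAreaRect(c));w=np.array([plane(t,*p,.115) for p in b]);print("table",np.round(w[:,:2],3).tolist())
# rack board
c=comp(((hsv[...,0]<11)&(hsv[...,1]>130)).astype(np.uint8),349,230,40)
b=cv2.boxPoints(cv2.minAreaRect(c));w=np.array([plane(t,*p,.02) for p in b]);print("rack",np.round(w[:,:2],3).tolist(),np.round(w.mean(0),3))
print("turq",plane(t,301,203,.07),"blue", plane(t,298,263,.02),"clip",tri((t,210,201.8)) if 0 else plane(t,210,201.8,.16),"clip lo",plane(t,210,201.8,.17))
p,Rm=tool();print(p,np.round(Rm,2).tolist());m=camera_model("wrist");print("cam in tool",np.round(Rm.T@(m["T"][:3,3]-p),3),np.round(Rm.T@m["T"][:3,:3],2).tolist(),m["intrinsics"].tolist())
E
```

```text
tip (array([0.62085819, 0.02655651, 0.16879128]), [np.float64(0.002351594039483005), np.float64(0.0023515940394830317)])
post tip (array([ 0.44300972, -0.34527656,  0.06344745]), [np.float64(0.0007976762565637235), np.float64(0.0007976762565636274)]) [ 0.44221483 -0.34498688  0.065     ]
table [[0.534, 0.141], [0.711, 0.127], [0.696, -0.044], [0.519, -0.028]]
rack [[0.536, -0.323], [0.541, -0.329], [0.527, -0.343], [0.521, -0.338]] [ 0.531 -0.333  0.02 ]
turq [ 0.58595499 -0.16158087  0.07      ] blue [ 0.37361723 -0.15553443  0.02      ] clip [0.57772416 0.15115838 0.16      ] clip lo [0.57660438 0.1500753  0.17      ]
[0.1797762  0.59815077 0.25252205] [[-0.96, 0.29, -0.0], [0.29, 0.96, -0.0], [-0.0, -0.0, -1.0]]
cam in tool [ 0.079 -0.001 -0.121] [[0.0, 0.95, 0.3], [1.0, -0.0, -0.0], [-0.0, 0.3, -0.95]] [[289.8302828536112, 0.0, 255.64162787057646], [0.0, 289.8302828536112, 189.61963894763934], [0.0, 0.0, 1.0]]
```

>>> {"method": "move_arm", "body": {
  "deltas": [
    {"rz": -6, "z": -10},
    {"rz": -6, "z": -10},
    {"x": -24, "y": -27},
    {"x": -24, "y": -27},
    {"x": -24, "y": -27},
    {"x": -24, "y": -27},
    {"x": -24, "y": -27},
    {"x": -24, "y": -27},
    {"x": -24, "y": -27},
    {"x": -24, "y": -27}
  ]
}}

```text
validation failed for argument at $.de...
```

>>> {"method": "move_arm", "body": {
  "deltas": [
    {"x": -24, "y": -27},
    {"x": -24, "y": -27},
    {"x": -24, "y": -27},
    {"x": -24, "y": -27},
    {"x": -24, "y": -27},
    {"x": -24, "y": -27},
    {"x": -24, "y": -27},
    {"x": -24, "y": -27},
    {"x": -24, "y": -27}
  ]
}}

```text
validation failed for argument at $.de...
```

>>> {"method": "move_arm", "body": {
  "deltas": [
    {"fingers": 100, "x": 0, "y": 0, "z": -10, "rx": 0, "ry": 0, "rz": -6},
    {"fingers": 100, "x": 0, "y": 0, "z": -10, "rx": 0, "ry": 0, "rz": -6}
  ]
}}

```text
clock: 0.3
tool_pos: [0.1797, 0.5981, 0.2727]
ee_rot: [-3.14, -0.0, 3.063]
wrist_force: [0.1, 0.3, -0.7]
width: 0.0859
finger_force: 0.0
```

>>> {"method": "move_arm", "body": {
  "deltas": [
    {"fingers": 100, "x": -24, "y": -27, "z": 0, "rx": 0, "ry": 0, "rz": 0},
    {"fingers": 100, "x": -24, "y": -27, "z": 0, "rx": 0, "ry": 0, "rz": 0},
    {"fingers": 100, "x": -24, "y": -27, "z": 0, "rx": 0, "ry": 0, "rz": 0},
    {"fingers": 100, "x": -24, "y": -27, "z": 0, "rx": 0, "ry": 0, "rz": 0},
    {"fingers": 100, "x": -24, "y": -27, "z": 0, "rx": 0, "ry": 0, "rz": 0},
    {"fingers": 100, "x": -24, "y": -27, "z": 0, "rx": 0, "ry": 0, "rz": 0},
    {"fingers": 100, "x": -24, "y": -27, "z": 0, "rx": 0, "ry": 0, "rz": 0},
    {"fingers": 100, "x": -24, "y": -27, "z": 0, "rx": 0, "ry": 0, "rz": 0},
    {"fingers": 100, "x": -24, "y": -27, "z": 0, "rx": 0, "ry": 0, "rz": 0},
    {"fingers": 100, "x": -24, "y": -27, "z": 0, "rx": 0, "ry": 0, "rz": 0}
  ]
}}

```text
clock: 1.3
tool_pos: [0.3974, 0.3083, 0.2731]
ee_rot: [-3.141, -0.0, 3.059]
wrist_force: [1.0, 0.3, 0.7]
width: 0.0854
finger_force: 0.0
```

>>> {"method": "move_arm", "body": {
  "deltas": [
    {"fingers": 100, "x": -24, "y": -27, "z": 0, "rx": 0, "ry": 0, "rz": 0},
    {"fingers": 100, "x": -24, "y": -27, "z": 0, "rx": 0, "ry": 0, "rz": 0},
    {"fingers": 100, "x": -24, "y": -27, "z": 0, "rx": 0, "ry": 0, "rz": 0},
    {"fingers": 100, "x": -24, "y": -27, "z": 0, "rx": 0, "ry": 0, "rz": 0},
    {"fingers": 100, "x": -24, "y": -27, "z": 0, "rx": 0, "ry": 0, "rz": 0},
    {"fingers": 100, "x": -24, "y": -27, "z": 0, "rx": 0, "ry": 0, "rz": 0},
    {"fingers": 100, "x": -24, "y": -27, "z": 0, "rx": 0, "ry": 0, "rz": 0},
    {"fingers": 100, "x": -24, "y": -27, "z": 0, "rx": 0, "ry": 0, "rz": 0},
    {"fingers": 100, "x": -24, "y": -27, "z": 0, "rx": 0, "ry": 0, "rz": 0}
  ]
}}

```text
clock: 2.2
tool_pos: [0.5926, 0.0485, 0.2729]
ee_rot: [-3.141, -0.001, 3.059]
wrist_force: [0.2, 1.3, 0.3]
width: 0.0854
finger_force: 0.0
```

Run:
```python
from h import *
m=camera_model("wrist");im=read_camera("wrist");cv2.imwrite("pics/w1.png",im[...,::-1]);np.save("w1.npy",m["T"])
print(proj(m,[.62,.026,.179]),state()["joint_pos"])
```

```text
[231.68471521 235.26576899] [-0.04405027  0.44390633 -0.10769582  1.54834474  0.05575376  1.15160674
  1.31734765]
```

View pics/w1.png

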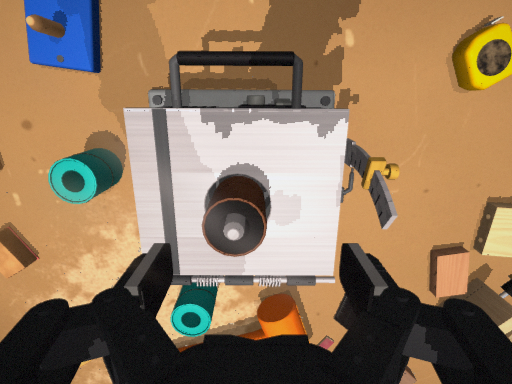

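The wrist view shows the spindle tip at (234,229), the sleeve rim centred at about (235,227), the bar spanning (172,58) to (300,58), the clip at (372,168) and the table's front corners at (125,109) and (348,110).

Run:
```python
from h import *
m=camera_model("wrist");t=camera_model("top");s=camera_model("side")
for n,u,v,z in(("tip",234,229,.179),("rim",235,227,.167),("FL",348,110,.115),("FR",125,109,.115),("BL",333,277,.115),("barR",174,58,.111),("barL",300,58,.111),("clip",372,168,.165)):
    print(n,np.round(plane(m,u,v,z),4))
print("tip tri",tri((m,234,229),(t,247.8,189.5),(s,262,179.5)))
p,Rm=tool();tip=plane(m,234,229,.179);print("delta tool mm",1e3*Rm.T@(np.array([*tip[:2],.152])-p))
print("clip tri",tri((m,372,168),(t,210,201.8)))
```

```text
tip [0.6176 0.0209 0.179 ]
rim [0.6214 0.0204 0.167 ]
FL [0.5365 0.1313 0.115 ]
FR [ 0.5173 -0.0745  0.115 ]
BL [0.7157 0.1162 0.115 ]
barR [ 0.4779 -0.0226  0.111 ]
barL [0.488  0.0895 0.111 ]
clip [0.5801 0.1361 0.165 ]
tip tri (array([0.62064247, 0.02310302, 0.17157401]), [np.float64(0.0031699956734523456), np.float64(0.004205989083631191), np.float64(0.002342767917377147)])
delta tool mm [-23.4121966  -17.97390494 120.60773337]
clip tri (array([0.58533719, 0.15185966, 0.13028285]), [np.float64(0.004965829615433229), np.float64(0.0049658296154332605)])
```

>>> {"method": "move_arm", "body": {
  "deltas": [
    {"fingers": 100, "x": -12, "y": -9, "z": 10, "rx": 0, "ry": 0, "rz": 0},
    {"fingers": 100, "x": -12, "y": -8, "z": 10, "rx": 0, "ry": 0, "rz": 0},
    {"fingers": 100, "x": 0, "y": 0, "z": 20, "rx": 0, "ry": 0, "rz": 0},
    {"fingers": 100, "x": 0, "y": 0, "z": 0, "rx": 0, "ry": 0, "rz": 0},
    {"fingers": 100, "x": 0, "y": 0, "z": 0, "rx": 0, "ry": 0, "rz": 0}
  ]
}}

```text
clock: 2.75
tool_pos: [0.6142, 0.0318, 0.2327]
ee_rot: [3.141, -0.002, 3.061]
wrist_force: [-0.1, -0.3, 1.4]
width: 0.0852
finger_force: 0.0
```

Run:
```python
from h import *
m=camera_model("wrist");im=read_camera("wrist");cv2.imwrite("pics/w2.png",im[100:384,130:400,::-1])
p,Rm=tool();print(p,proj(m,p+Rm@[0,0,.05]),proj(m,p+Rm@[0,0,.066]))
```

```text
[0.614569   0.03174116 0.23344392] [256.50781946 226.4144887 ] [256.43873869 216.64992489]
```

View pics/w2.png

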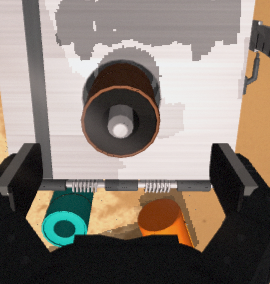

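The rim is centred at full-image (250,221) and the tip at (250,229), slightly to one side of the tool axis.

Run:
```python
from h import *
m=camera_model("wrist");p,Rm=tool();T=np.load("w1.npy")
m1=dict(m,T=T);print(p, state()["ee_rot"])
for u,v,z in((250,221,.167),(250,229,.179)):
    q=plane(m,u,v,z);print(q,1e3*Rm.T@(q-p))
print("2-view tip",tri((m1,234,229),(m,250,229)),"tool axis cam", Rm.T@(m["T"][:3,3]-p))
```

```text
[0.614569   0.03174116 0.23344392] [ 3.14121922e+00 -3.19357584e-04  3.06059733e+00]
[0.61853765 0.02695299 0.167     ] [-4.36425734 -4.47619983 66.4408652 ]
[0.61901393 0.02712662 0.179     ] [-4.82109777 -4.26012015 54.44079855]
2-view tip (array([0.62330878, 0.02653175, 0.16511552]), [np.float64(0.0020633739414718847), np.float64(0.002063373941471771)]) tool axis cam [ 0.07883331 -0.00061062 -0.12101676]
```

>>> {"method": "move_arm", "body": {
  "deltas": [
    {"fingers": 100, "x": -4, "y": -4, "z": 10, "rx": 0, "ry": 0, "rz": 0},
    {"fingers": 100, "x": 0, "y": 0, "z": 25, "rx": 0, "ry": 0, "rz": 0},
    {"fingers": 100, "x": 0, "y": 0, "z": 25, "rx": 0, "ry": 0, "rz": 0},
    {"fingers": 100, "x": 0, "y": 0, "z": 23, "rx": 0, "ry": 0, "rz": 0},
    {"fingers": 100, "x": 0, "y": 0, "z": 0, "rx": 0, "ry": 0, "rz": 0},
    {"fingers": 40, "x": 0, "y": 0, "z": 0, "rx": 0, "ry": 0, "rz": 0},
    {"fingers": 40, "x": 0, "y": 0, "z": 0, "rx": 0, "ry": 0, "rz": 0},
    {"fingers": 40, "x": 0, "y": 0, "z": 0, "rx": 0, "ry": 0, "rz": 0},
    {"fingers": 40, "x": 0, "y": 0, "z": 0, "rx": 0, "ry": 0, "rz": 0},
    {"fingers": 40, "x": 0, "y": 0, "z": 0, "rx": 0, "ry": 0, "rz": 0}
  ],
  "squeeze": 30
}}

```text
clock: 3.8
tool_pos: [0.6193, 0.0266, 0.1521]
ee_rot: [3.141, 0.003, 3.059]
wrist_force: [-0.3, -0.3, 6.7]
width: 0.0561
finger_force: 32.3
```

>>> {"method": "move_arm", "body": {
  "deltas": [
    {"fingers": 40, "x": 0, "y": 0, "z": -10, "rx": 0, "ry": 0, "rz": 0},
    {"fingers": 40, "x": 0, "y": 0, "z": -20, "rx": 0, "ry": 0, "rz": 0},
    {"fingers": 40, "x": 0, "y": 0, "z": -25, "rx": 0, "ry": 0, "rz": 0},
    {"fingers": 40, "x": 0, "y": 0, "z": -25, "rx": 0, "ry": 0, "rz": 0},
    {"fingers": 40, "x": 0, "y": 0, "z": -25, "rx": 0, "ry": 0, "rz": 0},
    {"fingers": 40, "x": 0, "y": 0, "z": -15, "rx": 0, "ry": 0, "rz": 0},
    {"fingers": 40, "x": 0, "y": 0, "z": 0, "rx": 0, "ry": 0, "rz": 0},
    {"fingers": 40, "x": 0, "y": 0, "z": 0, "rx": 0, "ry": 0, "rz": 0}
  ]
}}

```text
clock: 4.6
tool_pos: [0.618, 0.0266, 0.2702]
ee_rot: [-3.142, -0.0, 3.059]
wrist_force: [0.0, -0.7, -1.1]
width: 0.0562
finger_force: 32.2
```

>>> {"method": "move_arm", "body": {
  "deltas": [
    {"fingers": 40, "x": 7, "y": -25, "z": 0, "rx": 0, "ry": 0, "rz": 0},
    {"fingers": 40, "x": 7, "y": -42, "z": 0, "rx": 0, "ry": 0, "rz": 0},
    {"fingers": 40, "x": 7, "y": -42, "z": 0, "rx": 0, "ry": 0, "rz": 0},
    {"fingers": 40, "x": 7, "y": -42, "z": 0, "rx": 0, "ry": 0, "rz": 0},
    {"fingers": 40, "x": 7, "y": -42, "z": 0, "rx": 0, "ry": 0, "rz": 0},
    {"fingers": 40, "x": 7, "y": -42, "z": 0, "rx": 0, "ry": 0, "rz": 0},
    {"fingers": 40, "x": 7, "y": -42, "z": 0, "rx": 0, "ry": 0, "rz": 0},
    {"fingers": 40, "x": 7, "y": -42, "z": 0, "rx": 0, "ry": 0, "rz": 0},
    {"fingers": 40, "x": 7, "y": -42, "z": 0, "rx": 0, "ry": 0, "rz": 0},
    {"fingers": 40, "x": 4, "y": -18, "z": 0, "rx": 0, "ry": 0, "rz": 0}
  ]
}}

```text
clock: 5.6
tool_pos: [0.5172, -0.3505, 0.2686]
ee_rot: [-3.14, -0.004, 3.054]
wrist_force: [-0.7, 0.1, -1.8]
width: 0.0563
finger_force: 32.3
```

Run:
```python
from h import *
import time
read_camera("top");read_camera("top")
m=camera_model("wrist");im=read_camera("wrist");cv2.imwrite("pics/w3.png",im[...,::-1]);np.save("w3.npy",m["T"])
p,Rm=tool();print(p,proj(m,[.443,-.345,.065]),proj(m,p+Rm@[0,0,-.015]),proj(m,p+Rm@[0,0,.015]),proj(m,p+Rm@[0,0,.055]))
```

```text
[ 0.5191361  -0.34649069  0.26883414] [254.11810827 101.44573911] [263.63159893 291.40754725] [262.23142391 255.28367864] [261.01360772 223.86458356]
```

View pics/w3.png

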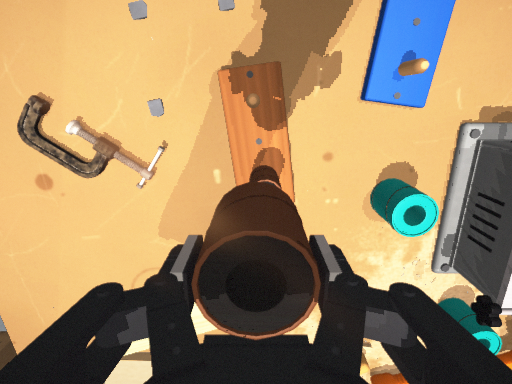

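The post tip is at (252,101), 2 px from the prediction. The held sleeve's rim is centred at about (256.5,285).

Run:
```python
from h import *
m=camera_model("wrist");p,Rm=tool();print(p,Rm.T@(m["T"][:3,3]-p),state()["ee_rot"])
t=camera_model("top")
for T in (m["T"],np.load("w3.npy")):
    mm=dict(m,T=T)
    rim=plane(mm,256.5,285,p[2]+.015);post=plane(mm,252,101,.065)
    print("rim-tcp tool mm",1e3*Rm.T@(rim-p),"post",post,"tri",tri((mm,252,101),(t,353.3,244.2)),"move",1e3*Rm.T@(post-rim),"from tcp",1e3*Rm.T@(post-p))
```

```text
[ 0.5191361  -0.34649069  0.26883414] [ 0.0788148  -0.00062529 -0.12099582] [ 3.14047341e+00 -2.33389484e-03  3.05647310e+00]
rim-tcp tool mm [  1.886289    -0.18005125 -14.99584936] post [ 0.44402994 -0.34429782  0.065     ] tri (array([ 0.44310236, -0.344244  ,  0.06788173]), [np.float64(0.0008993481048282482), np.float64(0.0008993481048283028)]) move [ 72.65845206  -4.24863857 218.99969142] from tcp [ 74.54474106  -4.42868983 204.00384206]
rim-tcp tool mm [  3.24594726  -3.07308207 -14.99591405] post [ 0.44234571 -0.34722098  0.065     ] tri (array([ 0.44233629, -0.34733619,  0.05616828]), [np.float64(8.601405408581334e-05), np.float64(8.601405408584544e-05)]) move [ 72.72840333  -4.41136982 218.99967254] from tcp [ 75.97435059  -7.48445188 204.00375849]
```

>>> {"method": "move_arm", "body": {
  "deltas": [
    {"fingers": 40, "x": 23, "y": -2, "z": 0, "rx": 0, "ry": 0, "rz": 0},
    {"fingers": 40, "x": 30, "y": -2, "z": 0, "rx": 0, "ry": 0, "rz": 0},
    {"fingers": 40, "x": 20, "y": 0, "z": 20, "rx": 0, "ry": 0, "rz": 0},
    {"fingers": 40, "x": 0, "y": 0, "z": 35, "rx": 0, "ry": 0, "rz": 0},
    {"fingers": 40, "x": 0, "y": 0, "z": 35, "rx": 0, "ry": 0, "rz": 0},
    {"fingers": 40, "x": 0, "y": 0, "z": 30, "rx": 0, "ry": 0, "rz": 0},
    {"fingers": 40, "x": 0, "y": 0, "z": 18, "rx": 0, "ry": 0, "rz": 0},
    {"fingers": 40, "x": 0, "y": 0, "z": 0, "rx": 0, "ry": 0, "rz": 0},
    {"fingers": 40, "x": 0, "y": 0, "z": 0, "rx": 0, "ry": 0, "rz": 0}
  ]
}}

```text
clock: 6.65
tool_pos: [0.448, -0.3422, 0.1324]
ee_rot: [3.141, -0.0, 3.061]
wrist_force: [-0.3, 0.1, -1.0]
width: 0.056
finger_force: 32.4
```

>>> {"method": "move_arm", "body": {
  "deltas": [
    {"fingers": 40, "x": 0, "y": 0, "z": 8, "rx": 0, "ry": 0, "rz": 0},
    {"fingers": 40, "x": 0, "y": 0, "z": 6, "rx": 0, "ry": 0, "rz": 0},
    {"fingers": 40, "x": 0, "y": 0, "z": 0, "rx": 0, "ry": 0, "rz": 0}
  ]
}}

```text
clock: 6.95
tool_pos: [0.447, -0.3434, 0.1179]
ee_rot: [3.141, -0.0, 3.059]
wrist_force: [-0.3, -0.6, -0.8]
width: 0.0565
finger_force: 32.4
```

>>> {"method": "move_arm", "body": {
  "deltas": [
    {"fingers": 40, "x": 0, "y": 0, "z": 10, "rx": 0, "ry": 0, "rz": 0},
    {"fingers": 40, "x": 0, "y": 0, "z": 10, "rx": 0, "ry": 0, "rz": 0},
    {"fingers": 40, "x": 0, "y": 0, "z": 10, "rx": 0, "ry": 0, "rz": 0},
    {"fingers": 40, "x": 0, "y": 0, "z": 0, "rx": 0, "ry": 0, "rz": 0}
  ]
}}

```text
clock: 7.35
tool_pos: [0.4463, -0.343, 0.0864]
ee_rot: [3.14, -0.003, 3.059]
wrist_force: [-0.7, -0.4, -1.7]
width: 0.056
finger_force: 32.4
```

>>> {"method": "move_arm", "body": {
  "deltas": [
    {"fingers": 40, "x": 0, "y": 0, "z": 6, "rx": 0, "ry": 0, "rz": 0},
    {"fingers": 40, "x": 0, "y": 0, "z": 4, "rx": 0, "ry": 0, "rz": 0},
    {"fingers": 40, "x": 0, "y": 0, "z": 3, "rx": 0, "ry": 0, "rz": 0},
    {"fingers": 40, "x": 0, "y": 0, "z": 0, "rx": 0, "ry": 0, "rz": 0}
  ]
}}

```text
clock: 7.75
tool_pos: [0.4469, -0.3438, 0.0752]
ee_rot: [-3.141, -0.0, 3.059]
wrist_force: [-2.3, -1.4, -1.1]
width: 0.0562
finger_force: 32.4
```

>>> {"method": "move_arm", "body": {
  "deltas": [
    {"fingers": 75, "x": 0, "y": 0, "z": 0, "rx": 0, "ry": 0, "rz": 0},
    {"fingers": 95, "x": 0, "y": 0, "z": 0, "rx": 0, "ry": 0, "rz": 0},
    {"fingers": 95, "x": 0, "y": 0, "z": 0, "rx": 0, "ry": 0, "rz": 0},
    {"fingers": 95, "x": 0, "y": 0, "z": 0, "rx": 0, "ry": 0, "rz": 0},
    {"fingers": 95, "x": 0, "y": 0, "z": -10, "rx": 0, "ry": 0, "rz": 0},
    {"fingers": 95, "x": 0, "y": 0, "z": -25, "rx": 0, "ry": 0, "rz": 0},
    {"fingers": 95, "x": 0, "y": 0, "z": -30, "rx": 0, "ry": 0, "rz": 0},
    {"fingers": 95, "x": 0, "y": 0, "z": -40, "rx": 0, "ry": 0, "rz": 0},
    {"fingers": 95, "x": 0, "y": 0, "z": -40, "rx": 0, "ry": 0, "rz": 0},
    {"fingers": 95, "x": 0, "y": 0, "z": -40, "rx": 0, "ry": 0, "rz": 0}
  ]
}}

```text
clock: 8.75
tool_pos: [0.4469, -0.3434, 0.2628]
ee_rot: [-3.141, 0.001, 3.059]
wrist_force: [1.0, -0.6, 0.3]
width: 0.0813
finger_force: 0.0
```

Run:
```python
from h import *
s=read_camera("side");t=read_camera("top");w=read_camera("wrist")
f=lambda im,x,y,w,h,W,H:cv2.resize(im[y:y+h,x:x+w],(W,H),interpolation=cv2.INTER_CUBIC)
o=np.hstack([f(s,165,255,100,75,400,300),w[:300,60:460]]);cv2.imwrite("pics/c4.png",o[...,::-1]);cv2.imwrite("pics/w4.png",w[...,::-1])
m=camera_model("wrist");p,Rm=tool();print(p,proj(m,[.443,-.345,.065]),proj(m,[.443,-.345,.09]))
```

```text
[ 0.44829462 -0.34436353  0.26393849] [255.72606912 164.33025007] [255.65893256 169.76786247]
```

View pics/c4.png

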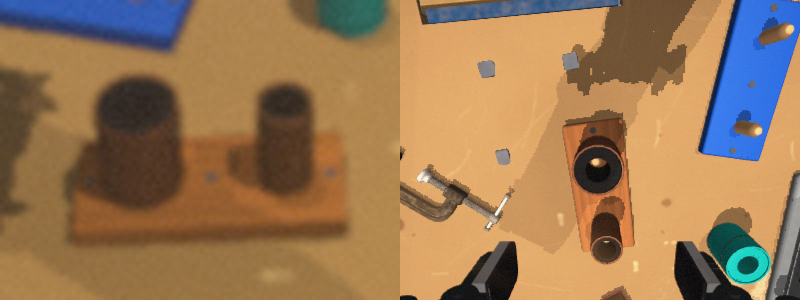

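The side view and wrist view both show the sleeve fully down on the free post, level in height with the slim sleeve. Next I'll turn the gripper for the bar.

>>> {"method": "move_arm", "body": {
  "deltas": [
    {"fingers": 40, "x": 0, "y": 0, "z": 0, "rx": 0, "ry": 0, "rz": 8.5},
    {"fingers": 40, "x": 0, "y": 0, "z": 0, "rx": 0, "ry": 0, "rz": 8.5},
    {"fingers": 40, "x": 0, "y": 0, "z": 0, "rx": 0, "ry": 0, "rz": 8.5},
    {"fingers": 40, "x": 0, "y": 0, "z": 0, "rx": 0, "ry": 0, "rz": 8.5},
    {"fingers": 40, "x": 0, "y": 0, "z": 0, "rx": 0, "ry": 0, "rz": 8.5},
    {"fingers": 40, "x": 0, "y": 0, "z": 0, "rx": 0, "ry": 0, "rz": 8.5},
    {"fingers": 40, "x": 0, "y": 0, "z": 0, "rx": 0, "ry": 0, "rz": 8.5},
    {"fingers": 40, "x": 0, "y": 0, "z": 0, "rx": 0, "ry": 0, "rz": 8.5},
    {"fingers": 40, "x": 0, "y": 0, "z": 0, "rx": 0, "ry": 0, "rz": 8.5},
    {"fingers": 40, "x": 0, "y": 0, "z": 0, "rx": 0, "ry": 0, "rz": 8.5}
  ]
}}

```text
clock: 9.9
tool_pos: [0.4467, -0.3431, 0.2593]
ee_rot: [-3.14, -0.001, 1.57]
wrist_force: [0.2, 0.7, 0.3]
width: 0.0343
finger_force: 0.0
```

>>> {"method": "move_arm", "body": {
  "deltas": [
    {"fingers": 40, "x": 20, "y": 0, "z": 0, "rx": 0, "ry": 0, "rz": 5},
    {"fingers": 40, "x": 40, "y": 0, "z": 0, "rx": 0, "ry": 0, "rz": 0},
    {"fingers": 40, "x": 40, "y": 0, "z": 0, "rx": 0, "ry": 0, "rz": 0},
    {"fingers": 40, "x": 40, "y": 0, "z": 0, "rx": 0, "ry": 0, "rz": 0},
    {"fingers": 40, "x": 40, "y": 0, "z": 0, "rx": 0, "ry": 0, "rz": 0},
    {"fingers": 40, "x": 40, "y": 0, "z": 0, "rx": 0, "ry": 0, "rz": 0},
    {"fingers": 40, "x": 40, "y": 0, "z": 0, "rx": 0, "ry": 0, "rz": 0},
    {"fingers": 40, "x": 40, "y": 0, "z": 0, "rx": 0, "ry": 0, "rz": 0},
    {"fingers": 40, "x": 40, "y": 0, "z": 0, "rx": 0, "ry": 0, "rz": 0},
    {"fingers": 40, "x": 40, "y": 0, "z": 0, "rx": 0, "ry": 0, "rz": 0}
  ]
}}

```text
clock: 10.9
tool_pos: [0.4759, 0.0368, 0.2597]
ee_rot: [-3.14, 0.0, 1.488]
wrist_force: [1.4, -0.4, -0.1]
width: 0.0339
finger_force: 0.0
```

Run:
```python
from h import *
read_camera("top");read_camera("top");read_camera("top")
m=camera_model("wrist");w=read_camera("wrist");cv2.imwrite("pics/w5.png",w[...,::-1])
s=state();p,Rm=tool();print(p,s["ee_rot"],s["width"],proj(m,[.482,.039,.111]),np.round(s["joint_pos"],2))
```

```text
[0.47610392 0.03584072 0.25954261] [-3.13991889e+00  6.04834029e-04  1.49092916e+00] 0.03379091811055985 [262.70109013 179.77012416] [-0.3   0.28  0.23  1.87 -0.07  1.01 -0.12]
```

View pics/w5.png

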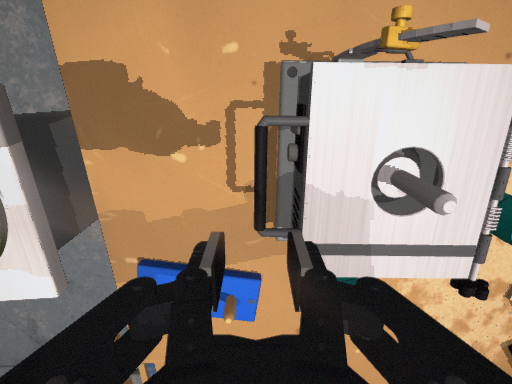

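The bar runs from (262,122) to (262,228), with its middle at (262,177), as predicted. The clip is at about (398,40) on the quadrant, and the throat is empty. I'll descend halfway and take a second view.

>>> {"method": "move_arm", "body": {
  "deltas": [
    {"fingers": 40, "x": 2, "y": 5, "z": 20, "rx": 0, "ry": 0, "rz": 0},
    {"fingers": 40, "x": 0, "y": 0, "z": 30, "rx": 0, "ry": 0, "rz": 0},
    {"fingers": 40, "x": 0, "y": 0, "z": 20, "rx": 0, "ry": 0, "rz": 0},
    {"fingers": 40, "x": 0, "y": 0, "z": 0, "rx": 0, "ry": 0, "rz": 0}
  ]
}}

```text
clock: 11.5
tool_pos: [0.4799, 0.0349, 0.1879]
ee_rot: [-3.136, 0.002, 1.486]
wrist_force: [0.7, -0.2, -0.2]
width: 0.0341
finger_force: 0.0
```

Run:
```python
from h import *
T5=camera_model("wrist")
read_camera("top");read_camera("top");read_camera("top")
m=camera_model("wrist");w=read_camera("wrist");cv2.imwrite("pics/w6.png",w[...,::-1])
p,Rm=tool();print(p,proj(m,[.482,.04,.111]),proj(m,p+Rm@[0,0,p[2]-.111]))
a=cv2.imread("pics/w5.png");f=lambda im,x,y,w,h,W,H:cv2.resize(im[y:y+h,x:x+w],(W,H),interpolation=cv2.INTER_CUBIC)
o=np.vstack([f(a,320,0,200-8,75,768,300),np.hstack([w[60:360,100:484,::-1],f(cv2.imread("pics/side0.png"),205,150,96,75,384,300)])])
cv2.imwrite("pics/c6.png",o)
```

```text
[0.48248906 0.03597396 0.19136463] [255.66102646 201.12102433] [256.95034286 206.14427427]
```

View pics/c6.png

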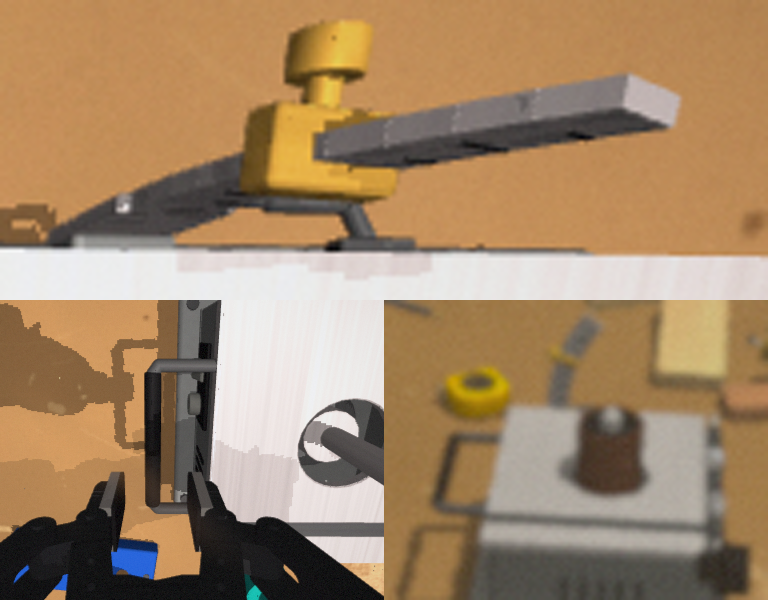

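The bar's middle is at about (253,197) in the full image. The clip is visible at side pixel (249.5,163) and at about (400,35) in w5.

```bash
cat >> h.py <<'E'
yaw=-.084;O=np.array([.619,.027,0])
S=np.array([[np.cos(yaw),-np.sin(yaw),0],[np.sin(yaw),np.cos(yaw),0],[0,0,1]])
def sander(x,y,z): return O+S@np.array([x,y,z])
def onq(m,u,v,y=.115):
    o,d=ray(m,u,v);o=S.T@(o-O);d=S.T@d;p=o+d*(y-o[1])/d[1];r=np.array([.09-p[0],p[2]-.111]);return np.arctan2(r[1],r[0]),np.hypot(*r),p
E
python3 - <<'E'
from h import *
m6=camera_model("wrist");t=camera_model("top");s=camera_model("side")
def yel(f,x,y,w,h):
    im=cv2.imread(f);hs=cv2.cvtColor(im,cv2.COLOR_BGR2HSV);k=np.zeros(im.shape[:2],np.uint8)
    k[y:y+h,x:x+w]=(cv2.inRange(hs,(18,130,110),(34,255,255))>0)[y:y+h,x:x+w]
    ys,xs=np.nonzero(k);return len(xs),xs.mean(),ys.mean(),xs.min(),xs.max(),ys.min(),ys.max()
a=yel("pics/side0.png",238,150,30,28);b=yel("pics/top0.png",200,190,15,22);print(a,b)
for y in(.115,.12,.13): print("side",y,onq(s,a[1],a[2],y))
p,d=tri((s,a[1],a[2]),(t,b[1],b[2]));q=S.T@(p-O);print("tri",p,d,"sander",q,"theta",np.arctan2(q[2]-.111,.09-q[0]),np.hypot(q[2]-.111,.09-q[0]))
print("bar side", plane(m6,253,197,.111))
E
```

```text
(112, np.float64(252.95535714285714), np.float64(162.58035714285714), np.int64(238), np.int64(267), np.int64(150), np.int64(174)) (36, np.float64(210.05555555555554), np.float64(200.97222222222223), np.int64(206), np.int64(214), np.int64(197), np.int64(204))
side 0.115 (np.float64(0.43418232148733216), np.float64(0.1361609765654871), array([-0.03352719,  0.115     ,  0.16827867]))
side 0.12 (np.float64(0.41492121406801463), np.float64(0.13529306158886065), array([-0.03381319,  0.12      ,  0.16553905]))
side 0.13 (np.float64(0.37568541672864236), np.float64(0.13371065155091183), array([-0.03438518,  0.13      ,  0.16005981]))
tri [0.58779869 0.15102798 0.16359586] [np.float64(0.00768519019583973), np.float64(0.007685190195839646)] sander [-0.0414974   0.12097284  0.16359586] theta 0.380486036139473 0.14162587815761904
bar side [0.48061023 0.04357827 0.111     ]
```

>>> {"method": "move_arm", "body": {
  "deltas": [
    {"fingers": 40, "x": 2, "y": -2, "z": 20, "rx": 0, "ry": 0, "rz": 0},
    {"fingers": 40, "x": 0, "y": 0, "z": 25, "rx": 0, "ry": 0, "rz": 0},
    {"fingers": 40, "x": 0, "y": 0, "z": 25, "rx": 0, "ry": 0, "rz": 0},
    {"fingers": 40, "x": 0, "y": 0, "z": 5, "rx": 0, "ry": 0, "rz": 0},
    {"fingers": 40, "x": 0, "y": 0, "z": 0, "rx": 0, "ry": 0, "rz": 0},
    {"fingers": 0, "x": 0, "y": 0, "z": 0, "rx": 0, "ry": 0, "rz": 0},
    {"fingers": 0, "x": 0, "y": 0, "z": 0, "rx": 0, "ry": 0, "rz": 0},
    {"fingers": 0, "x": 0, "y": 0, "z": 0, "rx": 0, "ry": 0, "rz": 0},
    {"fingers": 0, "x": 0, "y": 0, "z": 0, "rx": 0, "ry": 0, "rz": 0}
  ],
  "squeeze": 50
}}

```text
clock: 12.6
tool_pos: [0.4802, 0.0389, 0.1164]
ee_rot: [3.141, -0.0, 1.488]
wrist_force: [-3.4, 0.3, 7.0]
width: 0.0103
finger_force: 48.9
```

>>> {"method": "move_arm", "body": {
  "deltas": [
    {"fingers": 0, "x": 0, "y": 0.6, "z": -12, "rx": 3, "ry": 0, "rz": 0},
    {"fingers": 0, "x": 0, "y": 0.6, "z": -12, "rx": 3, "ry": 0, "rz": 0},
    {"fingers": 0, "x": 0, "y": 0.6, "z": -12, "rx": 3, "ry": 0, "rz": 0},
    {"fingers": 0, "x": 0, "y": 0, "z": 0, "rx": 0, "ry": 0, "rz": 0}
  ]
}}

```text
clock: 13.0
tool_pos: [0.4837, 0.0386, 0.1514]
ee_rot: [-2.983, 0.0, 1.488]
wrist_force: [-1.9, 0.3, -7.8]
width: 0.0099
finger_force: 49.8
```

>>> {"method": "move_arm", "body": {
  "deltas": [
    {"fingers": 0, "x": 0, "y": 0.6, "z": -12, "rx": 3, "ry": 0, "rz": 0},
    {"fingers": 0, "x": 0, "y": 0.6, "z": -12, "rx": 3, "ry": 0, "rz": 0},
    {"fingers": 0, "x": 0, "y": 0.6, "z": -12, "rx": 3, "ry": 0, "rz": 0},
    {"fingers": 0, "x": 0, "y": 0, "z": 0, "rx": 0, "ry": 0, "rz": 0},
    {"fingers": 0, "x": 0, "y": 0, "z": 0, "rx": 0, "ry": 0, "rz": 0}
  ]
}}

```text
clock: 13.5
tool_pos: [0.4922, 0.0379, 0.1847]
ee_rot: [-2.827, 0.0, 1.488]
wrist_force: [-2.6, 0.3, -8.9]
width: 0.0105
finger_force: 50.9
```

Run:
```python
from h import *
m=camera_model("wrist");w=read_camera("wrist");cv2.imwrite("pics/w7.png",w[...,::-1]);s=read_camera("side");cv2.imwrite("pics/s7.png",s[...,::-1])
st=state();p,Rm=tool();print(p,st["ee_rot"],st["wrist_force"],st["joint_pos"])
b=p+Rm@[0,0,.003];q=S.T@(b-O);print("bar theta",np.arctan2(q[2]-.111,.09-q[0]),np.hypot(q[2]-.111,.09-q[0]))
for th in(.3,.35,.4,.45): print(th,proj(m,sander(.09-.13*np.cos(th),.115,.111+.13*np.sin(th))),proj(camera_model("side"),sander(.09-.13*np.cos(th),.115,.111+.13*np.sin(th))))
o=np.zeros((584,800,3),np.uint8);o[:384,:512]=w;o[384:584,:400]=cv2.resize(s[140:190,205:305],(400,200));cv2.imwrite("pics/c7.png",o[...,::-1])
```

```text
[0.49233018 0.03786709 0.18503959] [-2.82789567e+00  2.81867970e-04  1.48849766e+00] [-1.51534717 -0.01226137 -8.54305017] [-0.20871721  0.54403011  0.18751868  1.69900294 -0.14015908  1.22333166
 -0.04605404]
bar theta 0.31554317722713005 0.2293859326815274
0.3 [524.54176908  -7.4218742 ] [252.68224441 167.15555096]
0.35 [541.04922097 -13.72368743] [253.28424807 165.6935672 ]
0.4 [560.63659235 -20.8239536 ] [253.97348565 164.25483003]
0.45 [583.8735907  -28.86351494] [254.74884547 162.84329444]
```

View pics/c7.png

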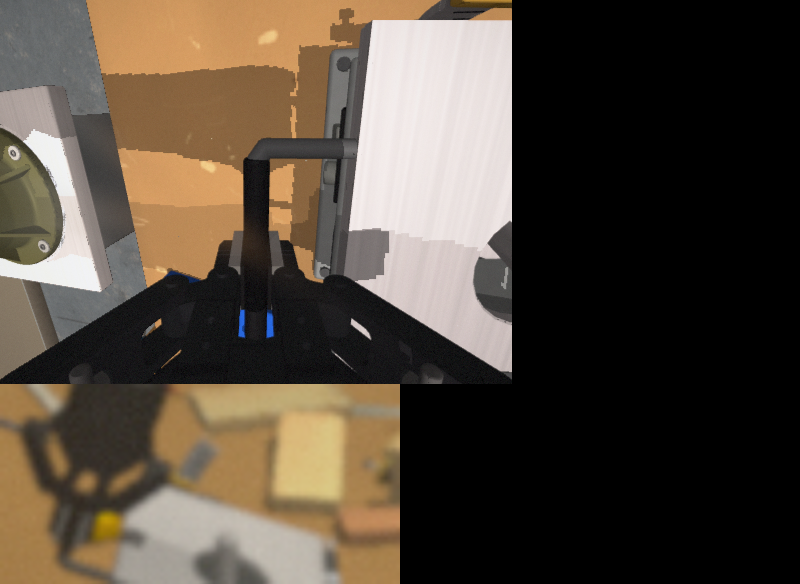

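I've viewed all 10 pictures, so the rest is numeric. The tool pose gives a table angle of about 0.315 rad. I'll pin down the clip angle by triangulating brass pixels.

Run:
```python
from h import *
for f,(x0,x1,y0,y1) in {"side0":(242,260,155,172),"s7":(242,260,155,172)}.items():
    im=cv2.imread(f"pics/{f}.png").astype(int)[y0:y1,x0:x1]
    print(f,"R-B, V"); 
    for r in range(y1-y0): print(y0+r," ".join("%3d"%v for v in im[r,:,2]-im[r,:,0]),"|"," ".join("%3d"%v for v in im[r,:,1]))
im=cv2.imread("pics/w5.png");hs=cv2.cvtColor(im,cv2.COLOR_BGR2HSV)
k=cv2.inRange(hs,(20,150,90),(32,255,255));k[:, :370]=0;k[:,440:]=0;k[80:]=0
for y in range(0,62,3):
    xs=np.nonzero(k[y])[0];print(y,(xs.min(),xs.max(),len(xs)) if len(xs) else "")
```

```text
side0 R-B, V
155  85  90  91  86  87  87  86  88  84  84  73  53  32  20  22  36  51  65 | 123 122 121 121 121 122 126 123 121 122 122 116 105 105 109 114 125 128
156  88  85  88  88  84  84  88  92  83  78  60  32  17  13  16  22  29  53 | 122 122 118 123 121 122 121 119 121 118 114 104 102 103 103 108 116 124
157  89  87  85  85  89  85  86  86  79  66  41  21  13  12  12  18  34  54 | 123 121 121 121 120 123 121 124 123 117 108 106 102 101  98 101 114 120
158  89  88  88  83  88  85  87  83  70  47  24  15  11  15  15  29  51  71 | 123 125 121 121 122 124 121 120 116 113 105 103 102  99  99 102 113 115
159  88  89  89  84  85  91  86  82  57  29  16  13  11  15  27  48  67  79 | 123 122 118 121 122 121 124 119 115 110  98  99  92  95 102 108 120 121
160  90  86  88  85  89  90  91  74  44  21   9  11  13  20  39  62  82  87 | 119 125 124 121 123 123 121 116 107 105 100  94  92  95 104 114 122 124
161  88  87  88  89  97 104  92  64  29  15  12  12  17  34  58  77  85  90 | 121 124 123 124 126 129 127 115 104 104  97 103  99 101 110 119 123 125
162  88  86  84  89  99 108  98  63  
[... 3899 characters left out ...]
7  16  17  18  16  18  16  16  18  18  17  15  16 | 188 186 185 185 184 186 185 186 189 188 189 187 188 187 188 184 181 181
0 
3 
6 (np.int64(404), np.int64(410), 7)
9 (np.int64(395), np.int64(410), 9)
12 (np.int64(402), np.int64(410), 9)
15 (np.int64(401), np.int64(409), 9)
18 (np.int64(395), np.int64(402), 3)
21 (np.int64(401), np.int64(404), 4)
24 (np.int64(400), np.int64(404), 5)
27 (np.int64(387), np.int64(406), 9)
30 (np.int64(387), np.int64(399), 5)
33 (np.int64(385), np.int64(396), 8)
36 (np.int64(384), np.int64(397), 10)
39 (np.int64(389), np.int64(397), 9)
42 (np.int64(389), np.int64(401), 13)
45 (np.int64(388), np.int64(409), 16)
48 (np.int64(397), np.int64(407), 3)
51 
54 
57 
60
```

Run:
```python
from h import *
s=camera_model("side")
def tp(th,x,y,z): # table frame -> world
    c,n=np.cos(th),np.sin(th);return sander(.09+x*c+z*n,y,.111-x*n+z*c)
for th in(.29,.315,.34):
    P=np.array([proj(s,tp(th,x,.105,.004)) for x in np.linspace(-.179,0,60)])
    print("edge",th,[(c,round(float(np.interp(c,P[:,0],P[:,1])),2)) for c in(252,255,258)],P[0].round(1))
print("measured 252:166.3 255:167.2 258:168.0")
# clip seen in side: radial line r 128..150 at theta
for th in(.33,.36,.39,.42,.45):
    print(th,[proj(s,tp(th,-r,.115,0)).round(1).tolist() for r in(.13,.14,.15)])
m=camera_model("wrist");p,Rm=tool();C=np.eye(4);C[:3,:3]=Rm;C[:3,3]=p;C=np.linalg.inv(C)@m["T"]
T5=np.eye(4);T5[:3,:3]=R.from_euler("xyz",[-3.1399,.0006,1.489]).as_matrix();T5[:3,3]=[.4761,.0358,.2595];m5=dict(m,T=T5@C)
for th in(.33,.36,.39,.42,.45,.48): print("w5",th,proj(m5,tp(th,-.13,.115,0)).round(1),proj(m5,tp(th,-.15,.115,0)).round(1))
print("check tip w5",proj(m5,sander(0,0,.179)),"pointer",proj(m5,tp(0,-.13,.115,0)),"tableFL",proj(m5,tp(0,-.179,.105,.004)),"BL",proj(m5,tp(0,0,.105,.004)))
```

```text
edge 0.29 [(252, 167.68), (255, 168.61), (258, 169.53)] [239.7 163.9]
edge 0.315 [(252, 166.82), (255, 167.83), (258, 168.83)] [240.1 162.8]
edge 0.34 [(252, 165.95), (255, 167.03), (258, 168.11)] [240.5 161.8]
measured 252:166.3 255:167.2 258:168.0
0.33 [[253.0, 166.3], [250.4, 165.4], [247.8, 164.5]]
0.36 [[253.4, 165.4], [250.8, 164.4], [248.3, 163.4]]
0.39 [[253.8, 164.5], [251.3, 163.5], [248.7, 162.4]]
0.42 [[254.3, 163.7], [251.8, 162.6], [249.2, 161.5]]
0.45 [[254.7, 162.8], [252.3, 161.7], [249.8, 160.5]]
w5 0.33 [414.2  36.4] [391.4  34.4]
w5 0.36 [418.9  35.3] [396.5  33.1]
w5 0.39 [423.8  34.3] [401.9  31.8]
w5 0.42 [429.1  33.2] [407.8  30.5]
w5 0.45 [434.7  32.1] [414.  29.]
w5 0.48 [440.6  30.9] [420.7  27.6]
check tip w5 [450.55186431 202.90326016] pointer [379.89240569  46.25056203] tableFL [321.78585717  58.45663778] BL [535.43772111  59.05338692]
```

Run:
```python
from h import *
m=camera_model("wrist");p,Rm=tool();C=np.eye(4);C[:3,:3]=Rm;C[:3,3]=p;C=np.linalg.inv(C)@m["T"]
T5=np.eye(4);T5[:3,:3]=R.from_euler("xyz",[-3.1399,.0006,1.489]).as_matrix();T5[:3,3]=[.4761,.0358,.2595];m5=dict(m,T=T5@C)
T1=np.eye(4);T1[:3,:3]=R.from_euler("xyz",[3.1413,0,3.059]).as_matrix();T1[:3,3]=[.5935,.0403,.2733];m1=dict(m,T=T1@C)
print("tip w1",proj(m1,sander(0,0,.179)),"obs 234,229")
# align each view on the known tip by an xy shift
def fix(mm,u,v):
    T=mm["T"].copy();T[:2,3]+=(sander(0,0,.179)-plane(mm,u,v,.179))[:2];return dict(mm,T=T)
m1=fix(m1,234,229);m5=fix(m5,447,204)
im=cv2.imread("pics/w1.png");k=cv2.inRange(cv2.cvtColor(im,cv2.COLOR_BGR2HSV),(20,150,90),(32,255,255))
for y in range(150,192,2):
    xs=np.nonzero(k[y,345:410])[0]+345;print(y,"".join("#" if k[y,x] else "." for x in range(355,405)))
for n,a,b in(("screw head",(392,171),(402.5,12.5)),):
    q,d=tri((m1,*a),(m5,*b));q=S.T@(q-O);print(n,q,d,np.arctan2(q[2]-.111,.09-q[0]),np.hypot(q[2]-.111,.09-q[0]))
for th in(.33,.36,.4,.44):print(th,[proj(m1,sander(.09-r*np.cos(th),y,.111+r*np.sin(th))).round(1).tolist() for r,y in((.13,.115),(.15,.115),(.14,.14))],[proj(m5,sander(.09-r*np.cos(th),y,.111+r*np.sin(th))).round(1).tolist() for r,y in((.13,.115),(.15,.115),(.14,.14))])
```

```text
tip w1 [242.87489589 230.61735869] obs 234,229
150 ..................................................
152 ..................................................
154 ..................................................
156 ..................................................
158 ...............#...........#......................
160 ..................#...............................
162 .................########.........................
164 .................##############...................
166 ................##############....................
168 ................#########.###.....................
170 ...............####.......##....#...#####..#......
172 .............#####.........######.#.########......
174 ..............#..............#.##...########......
176 .............##......................######.......
178 .............#....................................
180 ............##....................................
182 ..................................................
184 ..................................................
186 ..................................................
188 ..................................................
190 ..................................................
screw head [-0.04577766  0.12809095  0.16484309] [np.float64(0.0005345888981848769), np.float64(0.0005345888981847656)] 0.37753161065485874 0.1460638578531544
0.33 [[368.3, 181.5], [373.9, 161.7], [400.6, 171.9]] [[410.5, 37.8], [387.6, 35.8], [405.0, -4.9]]
0.36 [[369.7, 184.2], [375.7, 164.6], [402.6, 174.7]] [[415.1, 36.7], [392.6, 34.6], [410.1, -6.9]]
0.4 [[371.5, 188.1], [378.1, 168.9], [405.3, 178.8]] [[421.7, 35.3], [399.9, 32.9], [417.5, -9.7]]
0.44 [[373.4, 192.2], [380.5, 173.6], [407.9, 183.3]] [[428.8, 33.9], [407.8, 31.1], [425.6, -12.6]]
```

The estimates are 0.345 (side), 0.355 (wrist view) and 0.378 (two-view screw head), so I'll aim for about 0.362 rad. That's 2.7° more.

>>> {"method": "move_arm", "body": {
  "deltas": [
    {"fingers": 0, "x": 0, "y": 0.3, "z": -5.5, "rx": 1.35, "ry": 0, "rz": 0},
    {"fingers": 0, "x": 0, "y": 0.3, "z": -5.5, "rx": 1.35, "ry": 0, "rz": 0},
    {"fingers": 0, "x": 0, "y": 0, "z": 0, "rx": 0, "ry": 0, "rz": 0},
    {"fingers": 0, "x": 0, "y": 0, "z": 0, "rx": 0, "ry": 0, "rz": 0},
    {"fingers": 0, "x": 0, "y": 0, "z": 0, "rx": 0, "ry": 0, "rz": 0}
  ]
}}

```text
clock: 14.1
tool_pos: [0.4962, 0.0375, 0.1957]
ee_rot: [-2.78, 0.0, 1.488]
wrist_force: [-4.3, 0.9, -8.4]
width: 0.0102
finger_force: 51.0
```

Run:
```python
from h import *
s=read_camera("side").astype(int);t=read_camera("top");cv2.imwrite("pics/t8.png",t[...,::-1]);cv2.imwrite("pics/s8.png",s[...,::-1])
p,Rm=tool();st=state();b=p+Rm@[0,0,.0054];q=S.T@(b-O);print(p,st["ee_rot"][0]+np.pi,st["wrist_force"],"theta",np.arcsin((b[2]-.111)/.23),np.hypot(q[2]-.111,.09-q[0]))
cm=camera_model("side")
def tp(th,x,y,z):
    c,n=np.cos(th),np.sin(th);return sander(.09+x*c+z*n,y,.111-x*n+z*c)
# table left top edge rows (measured s7, s8) vs predicted
s7=cv2.imread("pics/s7.png").astype(int)[...,::-1]
def edge(im,c): 
    d=im[150:180,c,0]-im[150:180,c,2];i=max(j for j in range(29) if d[j]>48);return 150+i+(d[i]-48)/(d[i]-d[i+1])
for c in(258,262,266,270,274):
    r=[]
    for th in(.3155,.362):
        P=np.array([proj(cm,tp(th,x,.105,.004)) for x in np.linspace(-.179,0,60)]);r.append(np.interp(c,P[:,0],P[:,1]))
    print(c,"s7",round(edge(s7,c),2),"s8",round(edge(s,c),2),"pred",np.round(r,2))
a=s[155:172,242:260]
for i in range(17):print(155+i," ".join("%3d"%v for v in a[i,:,0]-a[i,:,2]))
```

```text
[0.49630548 0.03751316 0.19591152] 0.3619470472939992 [-5.96721001 -0.69349767 -7.56101685] theta 0.3546086979187677 0.22940567451521274
258 s7 168.1 s8 166.68 pred [168.81 167.46]
262 s7 169.93 s8 168.72 pred [170.15 168.98]
266 s7 171.5 s8 170.5 pred [171.49 170.51]
270 s7 172.84 s8 171.8 pred [172.83 172.04]
274 s7 174.12 s8 173.42 pred [174.17 173.56]
155  12  13  21  42  68  81  88  91  88  88  75  52  30  19  24  35  49  66
156  15  12  17  25  45  68  78  82  86  77  59  35  17   9  14  17  33  51
157  35  25  15  13  26  40  55  68  76  62  41  18  14   9   9  17  33  60
158  51  32  14  14  15  19  31  43  52  39  27  14  10  13  17  31  52  75
159  58  31  13   7  12  13  18  26  27  22  16  10  11  11  25  52  73  87
160  47  20  13  11  12  12  12  16  15  14  14  10  14  19  37  68  85  91
161  29  13  11   9   8  11   6  11  12  12  10   9  16  33  59  83  92  90
162  14  10   9  11  10  18  22  23  19  16  13  15  21  52  73  89  91  91
163  11  12  12  11  14  18  30  41  47  40  33  23  41  66  86  92  90  91
164  12   8  12  12  11  17  28  46  58  67  58  50  60  77  88  89  91  92
165  10  10   8  13  13  18  22  27  36  46  52  57  61  69  80  87  91  89
166   7  13  14  13  15  17  19  20  20  24  30  34  35  38  49  63  75  80
167  13  14  17  17  17  18  15  17  17  16  19  20  20  20  21  27  35  50
168  15  16  17  18  16  17  15  14  17  17  17  17  16  12  16  16  19  21
169  15  17  17  15  18  16  17  18  17  15  16  13  15  14  16  16  15  18
170  16  16  18  16  18  17  16  18  14  17  15  16  15  15  17  18  18  17
171  15  15  17  17  13  17  15  17  18  16  15  18  15  15  16  18  18  17[ WARN:0@1.651] global loadsave.cpp:1063 imwrite_ Unsupported depth image for selected encoder is fallbacked to CV_8U.
```

>>> {"method": "move_arm", "body": {
  "deltas": [
    {"fingers": 0, "x": 0, "y": 0.1, "z": -1.6, "rx": 0.4, "ry": 0, "rz": 0},
    {"fingers": 0, "x": 0, "y": 0, "z": 0, "rx": 0, "ry": 0, "rz": 0},
    {"fingers": 0, "x": 0, "y": 0, "z": 0, "rx": 0, "ry": 0, "rz": 0},
    {"fingers": 0, "x": 0, "y": 0, "z": 0, "rx": 0, "ry": 0, "rz": 0},
    {"fingers": 0, "x": 0, "y": 0, "z": 0, "rx": 0, "ry": 0, "rz": 0}
  ]
}}

```text
clock: 14.7
tool_pos: [0.4969, 0.0375, 0.1975]
ee_rot: [-2.772, 0.0, 1.489]
wrist_force: [-6.6, 0.7, -6.7]
width: 0.0098
finger_force: 51.1
```

```bash
python3 -c "
from bench import *
print(state()['tool_pos'],state()['wrist_force']);print(job_done())"
```

```text
[0.49693835 0.03745573 0.19749966] [-6.64395868  0.70072827 -6.72765199]
the job is handed in; nothing more can be done
None
```

I handed the job in at 14.7 s without seeing a verdict: the wide sleeve stands on the free post, let go, and the gripper holds the table at about 0.36 rad, my best estimate of the clip's angle (readings 0.345 to 0.378), though I never saw the pointer against the clip up close.

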